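# Squeeze a tin back into the packed row

## Robot

A 6-joint arm with a two-finger parallel gripper is mounted at the origin on a cart in front of the work surface, level with it; the furniture and walls round the work are solid. World frame = base frame: x ahead of the robot, y to its left, z up, the work surface at z = 0. Lengths are in m, angles in degrees, forces in N, time in s.
With the tool pointing down it reaches from about 0.375 to 0.9 m from the base axis. Payload 3.1 kg.
Tool frame: the origin (TCP) lies between the finger pads; the fingertips stand 11 mm ahead of it and the grasp point (between the pads) lies 8 mm behind it; z points along the fingers, y is the line along which they close (so a half turn about z gives the same grasp; the last joint's range is limited). The gripper opens to 87 mm and grips with 3 to 60 N. Pads are 19 mm wide; open, the fingers measure 117 mm over their backs; the gripper's body (75 mm by 190 mm) begins 51 mm behind the grasp point.
Start: joints at [-84.712, 30.224, 82.088, -0, 67.689, -10.227], TCP at [0.167, -0.602, 0.234] pointing down, gripper open.
Joint ranges: [-176.69, 176.69], [-43.24, 126.21], [12.49, 139.97], [-82, 262], [0, 151.66], [-163.58, 163.58]. Speed limits (degrees/s): [159.86, 159.86, 180, 180, 180, 180].

## Interface

Orientations are given as a 3x3 rotation matrix whose columns are the frame's x, y, z axes.
In Python, from rig import bot, viewer, workorder, nets gives the robot as it stands. The module is installed in compiled form; this text tells all that it offers.
- The arm moves only by the tool move_arm, never from a script. Its argument "increments" is a list of rows, each a list of 7 numbers: the shift along the tool's x, y, z normalised to -1 to 1, where 1 is 0.3 m, then the turn, a rotation vector about the tool's x, y, z normalised to -1 to 1, where 1 is pi rad, then the opening, from 0 (shut) to 1 (fully open). In form: [[tx, ty, tz, wx, wy, wz, grip], ...]. A call has 1 to 10 rows; each row is the pose to reach, as a shift and turn from the pose commanded when the call began, along the tool's axes at that moment, turning the shorter way round; what a row does not reach only later rows make up. A row lasts 1/12 s, in which the tool goes at most 41.7 mm and 7.16 degrees, less where a joint would pass 70% of its speed; a pose out of reach is approached as far as the arm can. A call with a number of a shift or a turn outside -1 to 1 is refused whole. A call with a gripper value outside its range is refused whole. The fingers move at their own pace and stop on an object; the grip force is fixed at half the most. Time passes only in rows, so rows that repeat a pose let the fingers close. It gives the time, the measured TCP pose, the force, the opening and the grip force at its end, in the units of the state.
- bot.read_state(): the state, without advancing time (a new reading comes with each control period).
- viewer.capture(name): name is "scene" or "side" or "wrist"; returns a dict with "image" (480x640x3 uint8, blue, green, red), "K" (3x3 intrinsics, pixels), "dist" ([k1, k2, p1, p2, k3] as OpenCV has them; the pictures are not rectified), "eye" and "orientation" of the camera in the world. Camera axes: x right, y up, looking along -z (the intrinsics and any distortion apply to the point x, -y, -z); pixel columns grow to the right and rows downward; lengths in m; the calibration is good to about 2 mm. A picture is of the moment at which its call begins. There is no depth.
- workorder.hand_in(): hands the job in; it is judged then, once.
Trained networks look in the newest picture that a camera, given by its name, has taken for a name from the list of things; names that differ only in an ending like _2 or _b are one class to them, and where a whole thing is asked for, a point or a joint stands for the part that bears it (a point fixed in the world has none). Each returns a list of dicts, best first, with "conf" (0 to 1); they miss things now and then, are a little off and sometimes report something else, mostly with a low value. They report only what shows in the picture. A call takes as long as a camera call.
- nets.find_in(camera, thing): "location" ([column, row] in pixels, amid what is visible of it).
The state is a dict: "time_s": time; "joint_positions": joint angles; "qvel": joint speeds; "tau": joint torques, N m; "position": TCP position; "tcp_rot": TCP orientation; "force": force on the tool from outside, world axes, zero at the start; "moment": the same for the moment, N m; "opening": opening from 0.0 (shut) to 1.0 (fully open); "grasp_force": force on a finger pad.
Only numpy, scipy, OpenCV 4.12 (cv2) and the standard library are available. Lean on these libraries where they do the work, as an engineer would, in place of code of your own. Each camera call takes 0.05 s, during which the arm holds its last target. There are 200 camera calls.

## Task

Put the tin that stands alone near the front of the worktop (not the one far back by the bottle opener) back into the row in the rack: stand it in front of the narrowed gap between the second and third thing and push it in, so that its neighbours and the sliding bookend are nudged apart. Push until you feel it seat firmly on the cork pad of the back board, but gently, then let go and leave all four upright in the row.

Things in the scene. Friction and masses are not known exactly. Their poses are not given: they have to be found in the camera images.
- tin_mid (a point): the loose food tin to put away: upright cylinder 57.3 mm across, 72 mm tall, 0.18 kg, blue, white and red, at the start alone on the worktop, nearer to the robot than the rack. This point is its centre, 36 mm above its underside. Its z axis is the tin's axis
- tin_r1_mid (a point): a tin of the same kind (57.3 x 72 mm) standing in the row; its centre, 36 mm up, z along its axis. It and the jar are the two on the right, in either order
- tin_r2_mid (a point): another tin of the same kind (57.3 x 72 mm), at the left end of the row beside the bookend; its centre, 36 mm up
- jar_mid (a point): a red-lidded preserve jar standing in the row, 57 mm across at its widest (about 54 mm where it touches others), 85 mm tall, 0.22 kg; its centre, 42.5 mm up
- rack: wooden row rack fixed to the worktop, open in front, no floor (things stand on the worktop). x points into the back board, y along the row to the left. Origin on the worktop on the row's centre line: a tin touching the board itself has its centre at x = 0. Board: face at x = +28.65 mm, 300 long, 60 high, 12 thick, slippery. Over 18 N by the tin on rack or neighbours is too rough
- rack_end (a point): middle of the inner face of the fixed board that closes the right end of the row (rack y = -138 mm), 30 mm up; it reaches from the back board forward to rack x = -45 mm. From here to the left: two row things close together that can barely give way, the gap (32 to 44 mm, narrower than the tin), one thing, the bookend
- rack_top (a point): middle of the back board's top front edge, 60 mm up. Below it, behind the gap, a rigid cork pad (40 x 36 mm) stands 0 to 12 mm proud of the board, not measured: the tin seats on it with its centre at rack x = 0 to -12 mm, to be felt. Press at least 4 N. Row things slide at 1 to 2 N each; wedging in takes 5 to 12 N, most half-way in, and carries the tin left
- bookend (a joint): dark steel sliding bookend (plate 62 x 4 x 60 mm, lower edge 2 mm up) that closes the left end of the row and slides along the rack with about 3 N of friction, staying where it is left. Value in m, growing to the left, 0 to 0.05: its plate's face to the row is at rack y = 80 mm + value

How it is judged:
By the outcome, as a careful person would: the job done as asked, in the order asked, and still so for the second after the job is handed in, with the robot touching nothing.
It also fails if it takes over 72 s, if anything falls off the work surface, if the arm or the gripper's body presses on something with over 40 N, if the wrist force passes 120 N, or if a joint passes its speed limit or range.

## Working session

There is one attempt and no reset: what is moved stays moved. The work goes in short steps, Python scripts to look and compute and a tool call to move; the robot and the scene stay as the last step left them, time stands still between calls to the robot, and variables do not carry over. Pictures are saved under pics/ and viewed, at most 10 in all, crops included, and the job is handed in when it is done.

Besides the shell and the picture viewer there is one more tool, called after "Call:" in YAML: its name, and indented under it one key for each argument. move_arm: Moves the arm, as the interface text tells. Its arguments: {"type":"object","properties":{"increments":{"type":"array"}},"required":["increments"]}

```bash
mkdir -p pics; cat > h.py <<'E'
import numpy as np, cv2
from rig import bot, viewer, workorder, nets
def cap(n,f=None):
    c=viewer.capture(n)
    if f: cv2.imwrite('pics/'+f,c['image'])
    return c
def proj(c,P):
    R=np.array(c['orientation']);p=(np.atleast_2d(P)-np.array(c['eye']))@R
    p=p*[1,-1,-1]
    return cv2.projectPoints(p.reshape(-1,1,3),np.zeros(3),np.zeros(3),np.array(c['K']),np.array(c['dist']))[0].reshape(-1,2)
def ray(c,uv):
    u=cv2.undistortPoints(np.array([[uv]],float),np.array(c['K']),np.array(c['dist'])).ravel()
    d=np.array(c['orientation'])@np.array([u[0],-u[1],-1]);return np.array(c['eye']),d/np.linalg.norm(d)
def atz(c,uv,z):
    e,d=ray(c,uv);return e+d*(z-e[2])/d[2]
E
python3 - <<'E'
from h import *
np.set_printoptions(precision=3,suppress=True)
Z=dict(tin_mid=.036,tin_r1_mid=.036,jar_mid=.0425,rack_end=.03,rack_top=.06,rack=.03,bookend=.032)
for n in("scene","side","wrist"):
    c=cap(n,n+"0.png");print(n,np.array(c['eye']),-np.array(c['orientation'])[:,2])
    for t,z in Z.items():
        for r in nets.find_in(n,t): print(t,round(r['conf'],2),np.array(r['location']),atz(c,r['location'],z))
s=bot.read_state();print(s['time_s'],np.array(s['tcp_rot']),s['opening'])
E
```

```text
scene [0.176 0.589 0.658] [ 0.444 -0.563 -0.697]
tin_mid 0.68 [454.1 232.4] [ 0.417 -0.056  0.036]
tin_r1_mid 0.9 [268.4 254.1] [0.607 0.168 0.036]
tin_r1_mid 0.51 [453.5 231.1] [ 0.42  -0.058  0.036]
jar_mid 0.78 [298.8 230.6] [0.601 0.105 0.042]
jar_mid 0.65 [191.9 300.3] [0.622 0.305 0.042]
rack_end 0.73 [193.9 282.5] [0.653 0.275 0.03 ]
rack_top 0.73 [193.3 286.5] [0.626 0.295 0.06 ]
rack 0.93 [194.1 283.8] [0.651 0.277 0.03 ]
bookend 0.67 [190.8 299.2] [0.632 0.3   0.032]
side [0.257 0.674 0.636] [ 0.328 -0.663 -0.673]
tin_mid 0.61 [396.6 212.8] [ 0.422 -0.061  0.036]
tin_r1_mid 0.95 [263.4 258.4] [0.609 0.173 0.036]
jar_mid 0.81 [285.5 231.3] [0.603 0.094 0.042]
jar_mid 0.65 [216.2 295.2] [0.634 0.29  0.042]
rack_top 0.88 [213.9 297.2] [0.623 0.307 0.06 ]
bookend 0.69 [216.6 302.9] [0.63  0.297 0.032]
wrist [ 0.243 -0.582  0.385] [-0.273 -0.076 -0.959]
1.2 [[ 0.964  0.268  0.   ]
 [ 0.268 -0.964  0.   ]
 [ 0.     0.    -1.   ]] 0.9998323701948874
```

View pics/scene0.png

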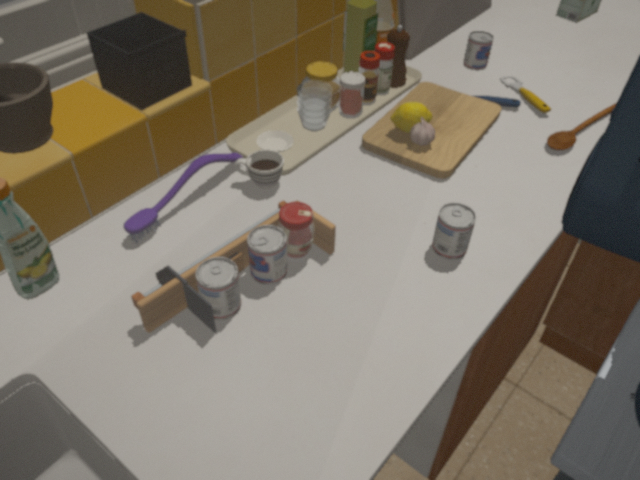

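View pics/side0.png

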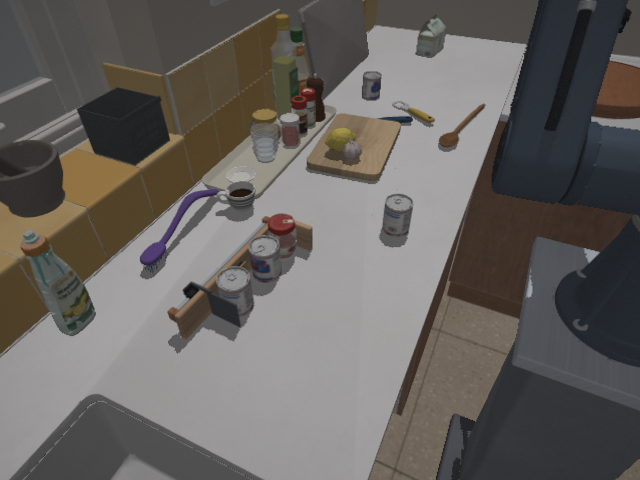

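The row, right to left, is jar, tin_r1, gap, tin_r2, then the bookend. In the scene picture those are at about (297,230), (268,254), the gap, and (219,288). The loose tin is at (454,231), about (0.42, -0.058). I'll move towards it, turning so the wrist camera faces the rack.

Call:
move_arm:
  increments:
    - [0.65,-0.75,-0.2,0,0,-0.38,1]
    - [0.65,-0.75,-0.2,0,0,-0.38,1]
    - [0.65,-0.75,-0.2,0,0,-0.38,1]
    - [0.65,-0.75,-0.2,0,0,-0.38,1]
    - [0.65,-0.75,-0.2,0,0,-0.38,1]
    - [0.65,-0.75,-0.2,0,0,-0.38,1]
    - [0.65,-0.75,-0.2,0,0,-0.38,1]
    - [0.65,-0.75,-0.2,0,0,-0.38,1]
    - [0.65,-0.75,-0.2,0,0,-0.38,1]
    - [0.65,-0.75,-0.2,0,0,-0.38,1]

```text
time_s: 2.03
position: [0.2956, -0.332, 0.2943]
tcp_rot: [[0.098, 0.995, 0.001], [0.995, -0.098, -0.001], [-0.001, 0.001, -1.0]]
force: [-0.3, -0.7, -0.9]
opening: 1.0
grasp_force: 0.0
```

Call:
move_arm:
  increments:
    - [1,0.33,-0.1,0,0,-0.39,1]
    - [1,0.33,-0.1,0,0,-0.39,1]
    - [1,0.33,-0.1,0,0,-0.39,1]
    - [1,0.33,-0.1,0,0,-0.39,1]
    - [1,0.33,-0.1,0,0,-0.39,1]
    - [1,0.33,-0.1,0,0,-0.39,1]
    - [1,0.33,-0.1,0,0,-0.39,1]
    - [1,0.33,-0.1,0,0,-0.39,1]
    - [1,0.33,-0.1,0,0,-0.39,1]
    - [1,0.33,-0.1,0,0,-0.39,1]

```text
time_s: 2.87
position: [0.4257, -0.0436, 0.3239]
tcp_rot: [[-0.904, 0.427, 0.001], [0.427, 0.904, -0.0], [-0.001, 0.0, -1.0]]
force: [-0.4, -0.8, -0.2]
opening: 1.004
grasp_force: 0.0
```

```bash
python3 - <<'E'
from h import *
np.set_printoptions(precision=3,suppress=True)
c=cap('wrist','wrist1.png')
print(c['eye'],-np.array(c['orientation'])[:,2])
for t,z in dict(tin_mid=.036,tin_r1_mid=.036,jar_mid=.0425).items():
    for r in nets.find_in('wrist',t): print(t,round(r['conf'],2),np.array(r['location']),atz(c,r['location'],z))
print(bot.read_state()['position'])
a=cv2.imread('pics/scene0.png')[195:340,120:350]
b=cv2.imread('pics/side0.png')[205:335,160:330]
a=cv2.resize(a,None,fx=3.4,fy=3.4,interpolation=cv2.INTER_CUBIC);cv2.imwrite('pics/sc.png',a)
E
```

```text
[ 0.356 -0.011  0.475] [ 0.257 -0.122 -0.959]
tin_mid 0.75 [312.3 188.7] [ 0.425 -0.057  0.036]
tin_r1_mid 0.74 [563.8 248.4] [0.609 0.173 0.036]
jar_mid 0.79 [519.7 267.4] [0.605 0.117 0.042]
[ 0.425 -0.045  0.324]
```

View pics/wrist1.png

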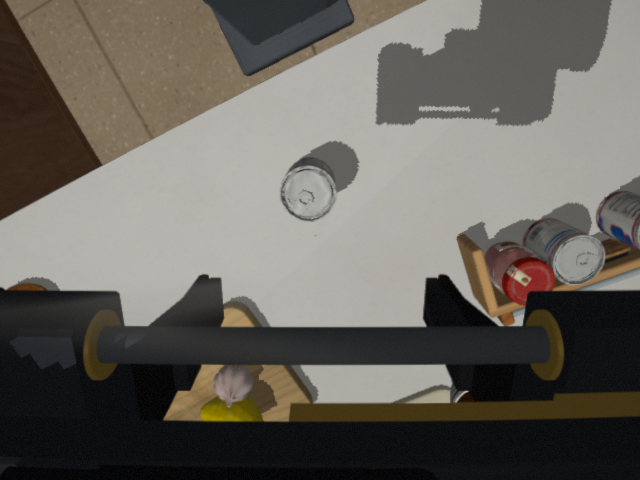

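View pics/sc.png

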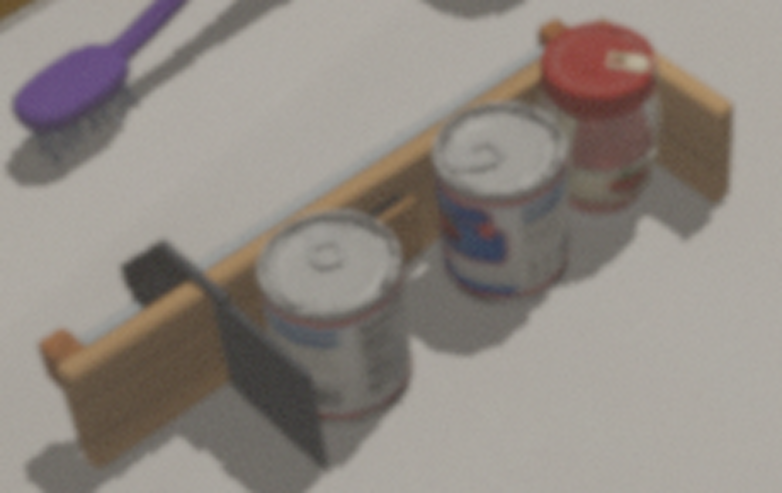

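```bash
python3 - <<'E'
from h import *
np.set_printoptions(precision=4,suppress=True)
c=cap('wrist');
for n,uv,z in(('loose',(310,194),.072),('r1',(577,259),.072),('jar',(528,281),.085)):print(n,atz(c,uv,z))
c=cap('scene')
f=lambda x,y:(120+x/3.4,195+y/3.4)
for n,uv,z in(('r1',f(501,150),.072),('r2',f(330,265),.072),('jar',f(598,63),.085),('bl',f(68,377),.06),('bm',f(205,293),.06),('bm2',f(430,140),.06),('endTopFront',f(728,108),.06)):print(n,atz(c,uv,z))
print('loose',atz(c,(456,214),.072))
E
```

```text
loose [ 0.4223 -0.0591  0.072 ]
r1 [0.6076 0.1633 0.072 ]
jar [0.6    0.1041 0.085 ]
r1 [0.6037 0.1715 0.072 ]
r2 [0.6106 0.2642 0.072 ]
jar [0.5993 0.1134 0.085 ]
bl [0.6535 0.3629 0.06  ]
bm [0.6466 0.3005 0.06  ]
bm2 [0.6403 0.1785 0.06  ]
endTopFront [0.5539 0.0774 0.06  ]
loose [ 0.4219 -0.0566  0.072 ]
```

Call:
move_arm:
  increments:
    - [-0.01,-0.046,0,0,0,-0.117,1]
    - [-0.01,-0.046,0,0,0,-0.117,1]
    - [-0.01,-0.046,0.1,0,0,-0.117,1]
    - [-0.01,-0.046,0.3,0,0,-0.117,1]
    - [-0.01,-0.046,0.5,0,0,-0.117,1]
    - [-0.01,-0.046,0.7,0,0,-0.117,1]
    - [-0.01,-0.046,0.85,0,0,-0.117,1]
    - [-0.01,-0.046,0.95,0,0,-0.117,1]
    - [-0.01,-0.046,0.97,0,0,-0.117,1]
    - [-0.01,-0.046,0.97,0,0,-0.117,1]

```text
time_s: 4.0
position: [0.4191, -0.0587, 0.027]
tcp_rot: [[-0.996, 0.087, -0.009], [0.087, 0.996, 0.004], [0.01, 0.003, -1.0]]
force: [-0.4, 0.3, 0.8]
opening: 0.997
grasp_force: 0.0
```

Call:
move_arm:
  increments:
    - [0,0,0,0,0,0,0.5]
    - [0,0,0,0,0,0,0.5]
    - [0,0,0,0,0,0,0.5]
    - [0,0,0,0,0,0,0.5]
    - [0,0,0,0,0,0,0.5]
    - [0,0,0,0,0,0,0.5]
    - [0,0,0,0,0,0,0.5]
    - [0,0,0,0,0,0,0.5]

```text
time_s: 4.67
position: [0.4228, -0.0595, 0.0341]
tcp_rot: [[-0.996, 0.084, 0.003], [0.084, 0.996, -0.001], [-0.004, -0.001, -1.0]]
force: [0.9, -1.0, 8.8]
opening: 0.653
grasp_force: 30.0
```

Call:
move_arm:
  increments:
    - [0,0,-0.12,0,0,0,0.5]
    - [0,0,-0.25,0,0,0,0.5]
    - [0,0.06,-0.36,0,0,0,0.5]
    - [0,0.16,-0.46,0,0,0,0.5]
    - [-0.08,0.26,-0.55,0,0,0,0.5]
    - [-0.08,0.36,-0.64,0,0,0,0.5]
    - [-0.08,0.46,-0.73,0,0,0,0.5]
    - [-0.08,0.56,-0.82,0,0,0,0.5]
    - [-0.08,0.67,-0.9,0,0,0,0.5]
    - [-0.08,0.8,-0.92,0,0,0,0.5]

```text
time_s: 5.5
position: [0.4673, 0.1794, 0.3136]
tcp_rot: [[-0.996, 0.085, 0.009], [0.085, 0.996, 0.001], [-0.009, 0.001, -1.0]]
force: [1.5, 0.3, -0.8]
opening: 0.658
grasp_force: 30.0
```

Call:
move_arm:
  increments:
    - [0,0.1,0,0,0,0,0.5]
    - [0,0.1,0,0,0,0,0.5]
    - [0,0.1,0,0,0,0,0.5]
    - [0,0.1,0,0,0,0,0.5]
    - [0,0.1,0,0,0,0,0.5]

```text
time_s: 5.92
position: [0.4678, 0.2068, 0.3083]
tcp_rot: [[-0.996, 0.085, -0.001], [0.085, 0.996, -0.001], [0.001, -0.001, -1.0]]
force: [0.5, 0.6, -1.4]
opening: 0.654
grasp_force: 30.0
```

```bash
python3 - <<'E'
from h import *
np.set_printoptions(precision=4,suppress=True)
c=cap('wrist','wrist2.png')
print(c['eye'],-np.array(c['orientation'])[:,2])
for t,z in dict(tin_mid=.036,jar_mid=.0425).items():
    for r in nets.find_in('wrist',t): print(t,round(r['conf'],2),np.array(r['location']),atz(c,r['location'],z))
s=bot.read_state();print(s['position'],s['force'],s['grasp_force'],s['moment'])
E
```

```text
[0.391  0.2127 0.4598] [ 0.2811 -0.025  -0.9593]
tin_mid 0.8 [325.3 302.6] [0.5986 0.1971 0.036 ]
[0.4684 0.2067 0.3083] [-0.1241  0.0744 -1.5641] 29.999041208066046 [ 0.1091 -0.1521  0.0311]
```

View pics/wrist2.png

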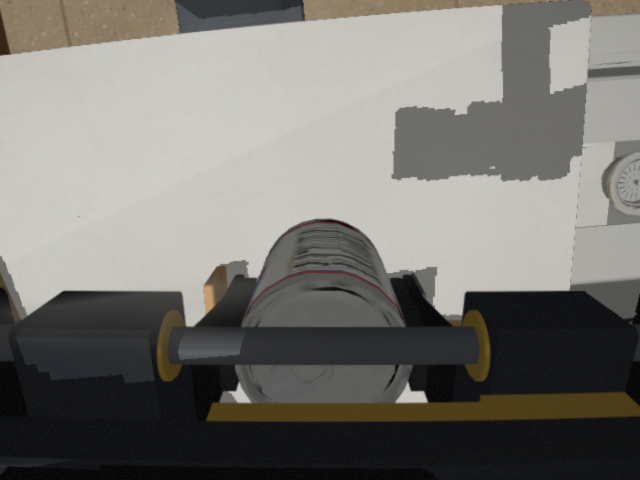

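The rack is hidden behind the gripper here, with only the end board showing at (215,290). I'll measure it from the side camera too.

```bash
python3 - <<'E'
import cv2
b=cv2.imread('pics/side0.png')[200:335,160:330]
cv2.imwrite('pics/sd.png',cv2.resize(b,None,fx=4.4,fy=4.4,interpolation=cv2.INTER_CUBIC))
E
```

```text
(no output)
```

View pics/sd.png

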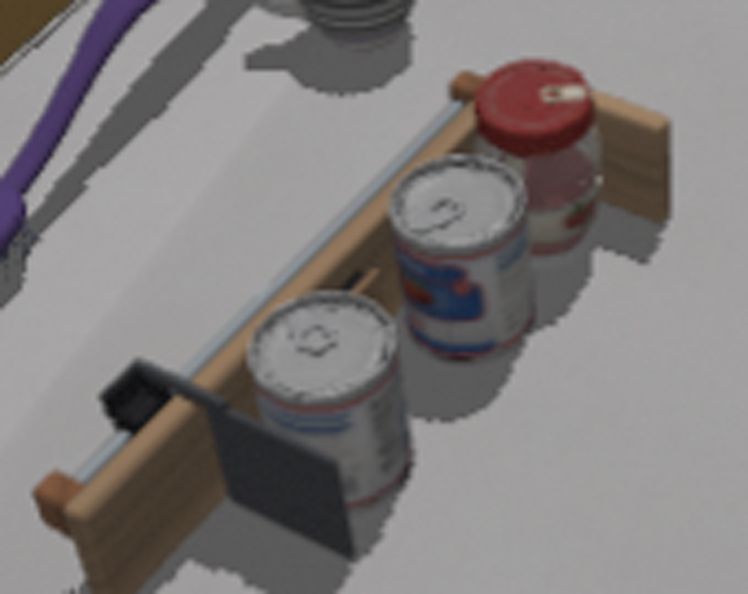

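```bash
cat > fit.py <<'E'
from h import *
from scipy.optimize import least_squares
np.set_printoptions(precision=4,suppress=True)
a=lambda x,y:(120+x/3.4,195+y/3.4); b=lambda x,y:(160+x/4.4,200+y/4.4)
S=cap('scene');D=cap('side')
obs=[(S,'r1',a(501,153)),(S,'r2',a(330,265)),(S,'jar',a(598,63)),(S,'bl',a(68,377)),(S,'end',a(728,108)),
(D,'r1',b(458,203)),(D,'r2',b(323,348)),(D,'jar',b(534,100)),(D,'bl',b(68,515)),(D,'end',b(666,125))]
for c,n,uv in obs: print(n,atz(c,uv,{'jar':.085,'bl':.06,'end':.06}.get(n,.072))[:2])
def pts(p):
    X,Y,th,y1,y2,yj,yl,xj=p;c,s=np.cos(th),np.sin(th)
    L=dict(r1=(0,y1,.072),r2=(0,y2,.072),jar=(xj,yj,.085),bl=(.02865,yl,.06),end=(-.045,-.138,.06))
    return {k:np.array([X+c*v[0]-s*v[1],Y+s*v[0]+c*v[1],v[2]]) for k,v in L.items()}
def res(p):
    P=pts(p);return np.concatenate([proj(c,P[n])[0]-uv for c,n,uv in obs]+[[p[7]*1000/2]])
r=least_squares(res,[.61,.2,-.07,-.04,.05,-.1,.15,0],loss='soft_l1',x_scale=.01)
print(r.x,np.degrees(r.x[2]));print(res(r.x)[:-1].reshape(-1,2))
for k,v in pts(r.x).items():print(k,v)
E
python3 fit.py
```

```text
r1 [0.6025 0.1728]
r2 [0.6106 0.2642]
jar [0.5993 0.1134]
bl [0.6535 0.3629]
end [0.5539 0.0774]
r1 [0.6023 0.1748]
r2 [0.6088 0.2672]
jar [0.597  0.1167]
bl [0.6555 0.3664]
end [0.5512 0.0822]
[ 0.6079  0.2147 -0.0965 -0.0421  0.0492 -0.1007  0.1535  0.0001] -5.528422938930767
[[-0.7037 -0.4171]
 [-0.7818 -0.9029]
 [-0.0193  0.6546]
 [ 0.0038  1.715 ]
 [ 0.3377  2.6729]
 [-0.1544 -0.9176]
 [-0.7944 -2.0755]
 [-0.0461 -0.8652]
 [ 2.8668  0.1378]
 [ 0.7541  0.0378]]
r1 [0.6038 0.1728 0.072 ]
r2 [0.6126 0.2637 0.072 ]
jar [0.5983 0.1145 0.085 ]
bl [0.6512 0.3647 0.06  ]
end [0.5498 0.0817 0.06  ]
```

Call:
move_arm:
  increments:
    - [-0.1,0.05,0.1,0,0,0,0.5]
    - [-0.2,0.1,0.22,0,0,0,0.5]
    - [-0.212,0.1,0.34,0,0,0,0.5]
    - [-0.212,0.1,0.46,0,0,0,0.5]
    - [-0.212,0.1,0.58,0,0,0,0.5]
    - [-0.212,0.1,0.7,0,0,0,0.5]
    - [-0.212,0.1,0.78,0,0,0,0.5]
    - [-0.212,0.1,0.84,0,0,0,0.5]
    - [-0.212,0.1,0.87,0,0,0,0.5]
    - [-0.212,0.1,0.885,0,0,0,0.5]

```text
time_s: 7.0
position: [0.5339, 0.2319, 0.0414]
tcp_rot: [[-0.996, 0.085, -0.003], [0.085, 0.996, -0.001], [0.003, -0.001, -1.0]]
force: [0.3, 0.4, -1.0]
opening: 0.654
grasp_force: 30.0
```

Call:
move_arm:
  increments:
    - [0,0,0,0,0,0,0.5]
    - [0,0,0.005,0,0,0,0.5]
    - [0,0,0.01,0,0,0,0.5]
    - [0,0,0.015,0,0,0,0.5]
    - [0,0,0.015,0,0,0,0.5]

```text
time_s: 7.42
position: [0.5348, 0.2326, 0.0393]
tcp_rot: [[-0.996, 0.084, 0.001], [0.084, 0.996, 0.0], [-0.001, 0.0, -1.0]]
force: [0.3, -0.1, -1.4]
opening: 0.652
grasp_force: 30.0
```

Call:
move_arm:
  increments:
    - [0,0,0.005,0,0,0,0.5]
    - [0,0,0.01,0,0,0,0.5]
    - [0,0,0.015,0,0,0,0.5]
    - [0,0,0.015,0,0,0,0.5]
    - [0,0,0.015,0,0,0,0.5]

```text
time_s: 7.83
position: [0.5344, 0.2325, 0.0342]
tcp_rot: [[-0.996, 0.084, 0.0], [0.084, 0.996, 0.0], [-0.0, 0.0, -1.0]]
force: [0.2, 0.5, 0.9]
opening: 0.656
grasp_force: 30.0
```

Call:
move_arm:
  increments:
    - [0,0,0,0,0,0,1]
    - [0,0,0,0,0,0,1]
    - [0,0,0,0,0,0,1]
    - [0,0,0,0,0,0,1]
    - [0,0,-0.05,0,0,0,1]
    - [0,0,-0.15,0,0,0,1]
    - [0,0,-0.25,0,0,0,1]
    - [0,0,-0.38,0,0,0,1]
    - [0,0,-0.5,0,0,0,1]
    - [0,0,-0.6,0,0,0,1]

```text
time_s: 8.67
position: [0.5347, 0.2325, 0.2167]
tcp_rot: [[-0.996, 0.084, 0.002], [0.084, 0.996, 0.0], [-0.002, 0.001, -1.0]]
force: [0.9, -0.0, -0.5]
opening: 1.0
grasp_force: 0.0
```

Call:
move_arm:
  increments:
    - [-0.05,0,-0.12,0,0,0,1]
    - [-0.1,0,-0.24,0,0,0,1]
    - [-0.1,0,-0.36,0,0,0,1]
    - [-0.1,0,-0.4,0,0,0,1]
    - [-0.1,0,-0.4,0,0,0,1]
    - [-0.1,0,-0.4,0,0,0,1]

```text
time_s: 9.17
position: [0.564, 0.2298, 0.3342]
tcp_rot: [[-0.996, 0.084, 0.001], [0.084, 0.996, 0.0], [-0.001, 0.0, -1.0]]
force: [-0.1, 0.1, 0.4]
opening: 1.002
grasp_force: 0.0
```

```bash
python3 - <<'E'
from h import *
np.set_printoptions(precision=4,suppress=True)
c=cap('wrist','wrist3.png')
print(c['eye'],-np.array(c['orientation'])[:,2])
for t,z in dict(tin_mid=.036,jar_mid=.0425).items():
    for r in nets.find_in('wrist',t): print(t,round(r['conf'],2),np.array(r['location']),atz(c,r['location'],z))
s=bot.read_state();print(s['position'],s['force'])
E
```

```text
[0.4869 0.2355 0.4856] [ 0.2829 -0.0239 -0.9588]
tin_mid 0.58 [325.5 155.6] [0.5348 0.2341 0.036 ]
jar_mid 0.89 [217.1 230.6] [0.6066 0.1063 0.0425]
[0.5628 0.2296 0.3315] [ 0.3318 -0.5103  0.4826]
```

View pics/wrist3.png

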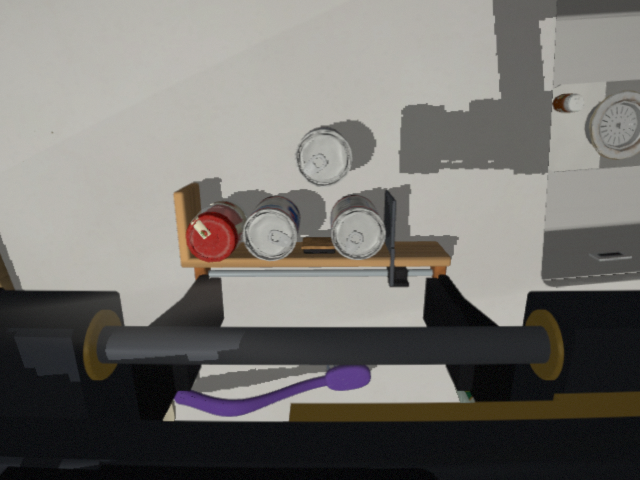

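```bash
python3 - <<'E'
from h import *
np.set_printoptions(precision=4,suppress=True)
c=cap('wrist')
X=np.array([.9964,-.0843]);Y=np.array([.0843,.9964])
P={}
for n,uv,z in(('loose',(324,157),.072),('r1',(271.5,231),.072),('r2',(358,229),.072),('jar',(213,236),.085),('boardL',(449,244),.06),('boardR',(215,247),.06),('padL',(336,238),.05),('padR',(302,238),.05),('endtop',(199,185),.06)):
    p=P[n]=atz(c,uv,z)[:2];d=p-P.get('r1',p);print(n,p,'rel r1 x,y',d@X,d@Y)
print('loose rel r1',(P['loose']-P['r1'])@X,(P['loose']-P['r1'])@Y)
g=cv2.cvtColor(c['image'],cv2.COLOR_BGR2GRAY)
h=cv2.HoughCircles(g[110:280,170:400],cv2.HOUGH_GRADIENT,1,30,param1=120,param2=18,minRadius=24,maxRadius=31)
print(h[0]+[170,110,0] if h is not None else None)
E
```

```text
loose [0.5293 0.2321] rel r1 x,y 0.0 0.0
r1 [0.6005 0.1716] rel r1 x,y 0.0 0.0
r2 [0.6058 0.261 ] rel r1 x,y -0.0022690711105162386 0.08959867184466179
jar [0.5972 0.1139] rel r1 x,y 0.0015754714851170478 -0.057721928529724825
boardL [0.6343 0.3589] rel r1 x,y 0.017833329314259235 0.1894473157548677
boardR [0.6167 0.1065] rel r1 x,y 0.02156978394352892 -0.06348265738249954
padL [0.6204 0.2378] rel r1 x,y 0.014259567525381388 0.06761658475208616
padR [0.6173 0.2006] rel r1 x,y 0.014309451518175106 0.030328488049844768
endtop [0.5482 0.1004] rel r1 x,y -0.046135964003431895 -0.0753689856418474
loose rel r1 -0.0760206632303994 0.05432239498216414
[[358.5 236.5  27.1]
 [323.5 162.5  26. ]
 [268.5 241.5  29.3]
 [217.5 234.5  27.1]]
```

Clear view now. The jar lid is at (213,236), r1's top at (271,231) and r2's at (358,229), with the cork pad at (319,238). The loose tin's top at (324,157) is upright, about 75 mm in front of the row and 56 mm left of r1. Next I'll go behind it, set the fingers about 30 mm apart as a cradle, and push.

Call:
move_arm:
  increments:
    - [0.13,0,0,0,0,-0.007,0.345]
    - [0.26,0,0.02,0,0,-0.007,0.345]
    - [0.295,0,0.14,0,0,-0.007,0.345]
    - [0.295,0,0.27,0,0,-0.007,0.345]
    - [0.295,0,0.4,0,0,-0.007,0.345]
    - [0.295,0,0.53,0,0,-0.007,0.345]
    - [0.295,0,0.66,0,0,-0.007,0.345]
    - [0.295,0,0.78,0,0,-0.007,0.345]
    - [0.295,0,0.88,0,0,-0.007,0.345]
    - [0.295,0,0.95,0,0,-0.007,0.345]

```text
time_s: 10.2
position: [0.4733, 0.2366, 0.045]
tcp_rot: [[-0.998, 0.062, -0.006], [0.062, 0.998, -0.002], [0.006, -0.002, -1.0]]
force: [0.3, 0.0, 0.6]
opening: 0.375
grasp_force: 0.0
```

Call:
move_arm:
  increments:
    - [0,0,0.03,0,0,0,0.345]
    - [0,0,0.03,0,0,0,0.345]
    - [0,0,0.03,0,0,0,0.345]
    - [0,0,0.03,0,0,0,0.345]
    - [0,0,0.03,0,0,0,0.345]
    - [0,0,0.03,0,0,0,0.345]

```text
time_s: 10.7
position: [0.477, 0.2376, 0.0415]
tcp_rot: [[-0.998, 0.062, 0.003], [0.062, 0.998, 0.001], [-0.003, 0.001, -1.0]]
force: [-0.1, -0.3, -0.5]
opening: 0.349
grasp_force: 0.0
```

Call:
move_arm:
  increments:
    - [-0.02,-0.002,0,0,0,0,0.345]
    - [-0.04,-0.002,0,0,0,0,0.345]
    - [-0.06,-0.002,0,0,0,0,0.345]
    - [-0.07,-0.002,0,0,0,0,0.345]
    - [-0.08,-0.002,0,0,0,0,0.345]
    - [-0.09,-0.002,0,0,0,0,0.345]
    - [-0.1,-0.002,0,0,0,0,0.345]
    - [-0.11,-0.002,0,0,0,0,0.345]
    - [-0.12,-0.002,0,0,0,0,0.345]
    - [-0.13,-0.002,0,0,0,0,0.345]

```text
time_s: 11.53
position: [0.5151, 0.2343, 0.04]
tcp_rot: [[-0.998, 0.062, -0.0], [0.062, 0.998, -0.0], [0.0, -0.0, -1.0]]
force: [1.0, 0.9, 0.1]
opening: 0.346
grasp_force: 0.2
```

Call:
move_arm:
  increments:
    - [-0.005,0,0,0,0,0,0.345]
    - [-0.01,0,0,0,0,0,0.345]
    - [-0.015,0,0,0,0,0,0.345]
    - [-0.02,0,0,0,0,0,0.345]
    - [-0.025,0,0,0,0,0,0.345]
    - [-0.03,0,0,0,0,0,0.345]
    - [-0.03,0,0,0,0,0,0.345]

```text
time_s: 12.12
position: [0.5244, 0.2338, 0.0401]
tcp_rot: [[-0.998, 0.062, 0.001], [0.062, 0.998, 0.0], [-0.001, 0.0, -1.0]]
force: [0.4, -0.1, -0.2]
opening: 0.344
grasp_force: 0.0
```

Call:
move_arm:
  increments:
    - [-0.005,0,0,0,0,0,0.345]
    - [-0.01,0,0,0,0,0,0.345]
    - [-0.015,0,0,0,0,0,0.345]
    - [-0.02,0,0,0,0,0,0.345]
    - [-0.025,0,0,0,0,0,0.345]
    - [-0.03,0,0,0,0,0,0.345]

```text
time_s: 12.62
position: [0.5329, 0.2332, 0.04]
tcp_rot: [[-0.998, 0.062, -0.0], [0.062, 0.998, -0.0], [0.0, -0.0, -1.0]]
force: [-1.3, 0.7, 1.0]
opening: 0.344
grasp_force: 0.6
```

Call:
move_arm:
  increments:
    - [-0.005,0,0,0,0,0,0.345]
    - [-0.01,0,0,0,0,0,0.345]
    - [-0.015,0,0,0,0,0,0.345]
    - [-0.02,0,0,0,0,0,0.345]

```text
time_s: 12.95
position: [0.5381, 0.2326, 0.0399]
tcp_rot: [[-0.998, 0.062, -0.002], [0.062, 0.998, -0.0], [0.002, -0.001, -1.0]]
force: [-1.9, -1.0, 0.4]
opening: 0.344
grasp_force: 1.3
```

Call:
move_arm:
  increments:
    - [-0.005,0,0,0,0,0,0.345]
    - [-0.01,0,0,0,0,0,0.345]
    - [-0.015,0,0,0,0,0,0.345]
    - [-0.02,0,0,0,0,0,0.345]

```text
time_s: 13.28
position: [0.5421, 0.2317, 0.0397]
tcp_rot: [[-0.998, 0.062, -0.007], [0.062, 0.998, -0.002], [0.007, -0.002, -1.0]]
force: [-7.3, -2.4, 4.1]
opening: 0.35
grasp_force: 4.5
```

Call:
move_arm:
  increments:
    - [-0.005,0,0,0,0,0,0.345]
    - [-0.01,0,0,0,0,0,0.345]
    - [-0.015,0,0,0,0,0,0.345]

```text
time_s: 13.53
position: [0.5451, 0.2309, 0.0395]
tcp_rot: [[-0.998, 0.062, -0.01], [0.062, 0.998, -0.003], [0.009, -0.003, -1.0]]
force: [-8.2, -4.6, 4.0]
opening: 0.349
grasp_force: 4.9
```

```bash
python3 - <<'E'
from h import *
c=cap('side');a=cv2.resize(c['image'][190:335,160:350],None,fx=3,fy=3,interpolation=cv2.INTER_CUBIC)
cv2.imwrite('pics/s4.png',a)
E
```

```text
(no output)
```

View pics/s4.png

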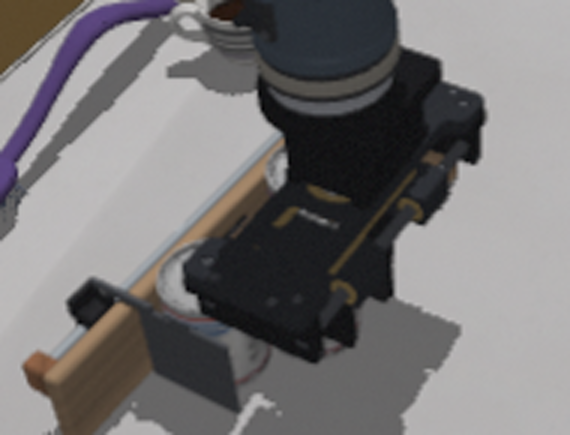

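Call:
move_arm:
  increments:
    - [-0.005,0.001,0,0,0,0,0.345]
    - [-0.01,0.002,0,0,0,0,0.345]
    - [-0.015,0.003,0,0,0,0,0.345]

```text
time_s: 13.83
position: [0.551, 0.2315, 0.0395]
tcp_rot: [[-0.998, 0.062, -0.007], [0.062, 0.998, -0.003], [0.007, -0.003, -1.0]]
force: [-6.1, -4.8, 2.1]
opening: 0.344
grasp_force: 3.8
```

Call:
move_arm:
  increments:
    - [-0.005,0.001,0,0,0,0,0.345]
    - [-0.01,0.002,0,0,0,0,0.345]
    - [-0.015,0.003,0,0,0,0,0.345]

```text
time_s: 14.08
position: [0.5567, 0.2322, 0.0395]
tcp_rot: [[-0.998, 0.062, -0.005], [0.062, 0.998, -0.002], [0.004, -0.002, -1.0]]
force: [-4.7, -4.3, 0.5]
opening: 0.347
grasp_force: 2.8
```

Call:
move_arm:
  increments:
    - [-0.004,0,0,0,0,0,0.345]
    - [-0.008,0,0,0,0,0,0.345]
    - [-0.012,0,0,0,0,0,0.345]
    - [-0.012,0,0,0,0,0,0.345]

```text
time_s: 14.42
position: [0.5631, 0.2331, 0.04]
tcp_rot: [[-0.998, 0.063, 0.002], [0.063, 0.998, 0.0], [-0.002, 0.0, -1.0]]
force: [-0.2, 0.5, 0.3]
opening: 0.343
grasp_force: 0.4
```

Call:
move_arm:
  increments:
    - [-0.003,0,0,0,0,0,0.345]
    - [-0.006,0,0,0,0,0,0.345]
    - [-0.008,0,0,0,0,0,0.345]
    - [-0.008,0,0,0,0,0,0.345]

```text
time_s: 14.75
position: [0.5652, 0.2333, 0.0402]
tcp_rot: [[-0.998, 0.062, 0.001], [0.062, 0.998, 0.0], [-0.001, 0.001, -1.0]]
force: [-0.4, -0.6, 0.7]
opening: 0.342
grasp_force: 0.3
```

Call:
move_arm:
  increments:
    - [-0.003,0,0,0,0,0,0.345]
    - [-0.006,0,0,0,0,0,0.345]
    - [-0.008,0,0,0,0,0,0.345]
    - [-0.008,0,0,0,0,0,0.345]

```text
time_s: 15.08
position: [0.5668, 0.2328, 0.0401]
tcp_rot: [[-0.998, 0.062, -0.0], [0.062, 0.998, -0.0], [0.0, -0.0, -1.0]]
force: [-1.8, -1.2, 0.7]
opening: 0.346
grasp_force: 0.9
```

Call:
move_arm:
  increments:
    - [-0.003,0,0,0,0,0,0.345]
    - [-0.006,0,0,0,0,0,0.345]
    - [-0.008,0,0,0,0,0,0.345]
    - [-0.008,0,0,0,0,0,0.345]

```text
time_s: 15.42
position: [0.5677, 0.2326, 0.0398]
tcp_rot: [[-0.998, 0.062, -0.003], [0.062, 0.998, -0.001], [0.003, -0.001, -1.0]]
force: [-4.4, -0.6, 2.8]
opening: 0.347
grasp_force: 2.5
```

Call:
move_arm:
  increments:
    - [-0.003,0,0,0,0,0,0.345]
    - [-0.006,0,0,0,0,0,0.345]
    - [-0.006,0,0,0,0,0,0.345]
    - [-0.006,0,0,0,0,0,0.345]

```text
time_s: 15.75
position: [0.5679, 0.2324, 0.0395]
tcp_rot: [[-0.998, 0.062, -0.007], [0.062, 0.998, -0.001], [0.007, -0.001, -1.0]]
force: [-6.6, -0.9, 3.0]
opening: 0.344
grasp_force: 3.5
```

Call:
move_arm:
  increments:
    - [-0.003,0,0,0,0,0,0.345]
    - [-0.005,0,0,0,0,0,0.345]
    - [-0.005,0,0,0,0,0,0.345]
    - [-0.005,0,0,0,0,0,0.345]

```text
time_s: 16.08
position: [0.568, 0.2321, 0.0392]
tcp_rot: [[-0.998, 0.062, -0.01], [0.063, 0.998, -0.001], [0.01, -0.002, -1.0]]
force: [-8.7, -1.4, 4.3]
opening: 0.347
grasp_force: 4.4
```

Stiff contact: the force rose to 8.7 N with no further travel, so the tin has seated. Backing off to look.

Call:
move_arm:
  increments:
    - [0.02,0,0,0,0,0,0.345]
    - [0.05,0,0,0,0,0,0.345]
    - [0.1,0,0,0,0,0,0.345]
    - [0.2,0,0,0,0,0,0.345]
    - [0.25,0,-0.06,0,0,0,0.345]
    - [0.25,0,-0.18,0,0,0,0.345]
    - [0.25,0,-0.3,0,0,0,0.345]
    - [0.2,0,-0.43,0,0,0,0.345]
    - [0.15,0,-0.55,0,0,0,0.345]
    - [0.1,0,-0.67,0,0,0,0.345]

```text
time_s: 16.92
position: [0.5438, 0.2349, 0.2439]
tcp_rot: [[-0.998, 0.062, 0.005], [0.062, 0.998, 0.001], [-0.005, 0.001, -1.0]]
force: [1.0, 0.6, -0.7]
opening: 0.348
grasp_force: 0.0
```

Call:
move_arm:
  increments:
    - [-0.08,0,-0.12,0,0,0,0.345]
    - [-0.1,0,-0.24,0,0,0,0.345]
    - [-0.1,0,-0.3,0,0,0,0.345]
    - [-0.1,0,-0.3,0,0,0,0.345]
    - [-0.1,0,-0.3,0,0,0,0.345]
    - [-0.1,0,-0.3,0,0,0,0.345]

```text
time_s: 17.42
position: [0.5719, 0.2326, 0.33]
tcp_rot: [[-0.998, 0.062, -0.001], [0.062, 0.998, -0.0], [0.001, -0.0, -1.0]]
force: [-0.1, -0.4, -0.6]
opening: 0.347
grasp_force: 0.0
```

```bash
python3 - <<'E'
from h import *
c=cap('wrist');a=c['image'][130:310,150:480]
cv2.imwrite('pics/w5.png',cv2.resize(a,None,fx=2.4,fy=2.4,interpolation=cv2.INTER_CUBIC))
s=bot.read_state();print(s['position'],s['force'],c['eye'])
E
```

```text
[0.57153896 0.23248671 0.32931609] [0.30020228 0.02946203 0.02452375] [0.49490432 0.23656084 0.48151928]
```

View pics/w5.png

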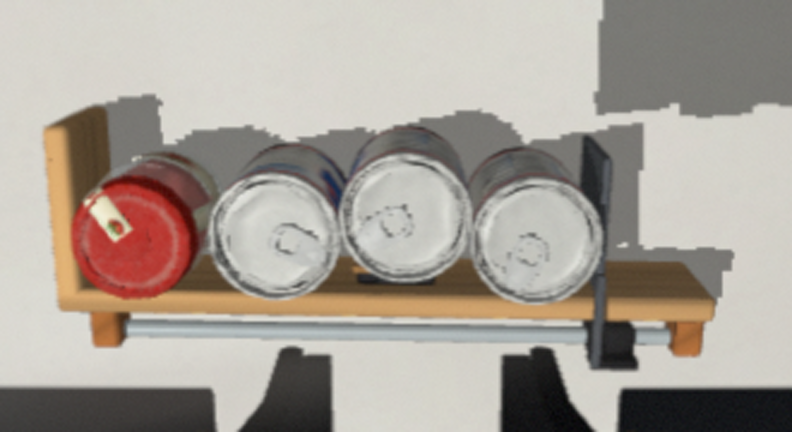

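The view from above shows all four upright: jar (133,238), r1 (275,235), the inserted tin (405,217) against the cork pad at (395,275), and r2 (537,238). The bookend has slid left. The tin stands about 8 mm proud, which fits the pad. The robot is clear, so I'll hand it in.

```bash
python3 -c "
from h import *
print(workorder.hand_in())"
```

```text
the job is handed in; nothing more can be done
None
```

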